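# Close the sample trough with its cover plate

## Robot

A 6-joint arm with a two-finger parallel gripper is mounted at the origin on a cart in front of the work surface, level with it; the furniture and walls round the work are solid. World frame = base frame: x ahead of the robot, y to its left, z up, the work surface at z = 0. Lengths are in m, angles in rad, forces in N, time in s.
With the tool pointing down it reaches from about 0.225 to 0.875 m from the base axis. Payload 3.4 kg.
Tool frame: the origin (TCP) lies on the centre line of the jaws, within the pads' length; the fingertips stand 11 mm ahead of it and the grasp point (between the pads) lies 8 mm behind it; z points along the fingers, y is the line along which they close (so a half turn about z gives the same grasp; the last joint's range is limited). The gripper opens to 85 mm and grips with 20 to 120 N. Pads are 22 mm wide; open, the fingers measure 114 mm over their backs; the gripper's body (76 mm by 85 mm) begins 54 mm behind the grasp point. The pads swing forward as they close: fully open they stand 13 mm farther back than shut.
Start: joints at [-1.409, 0.276, 1.505, -0, 1.361, -0.121], TCP at [0.16, -0.552, 0.242] pointing down, gripper open.
Joint ranges: [-2.89, 2.89], [-0.75, 2.08], [0.22, 2.7], [-1.18, 4.32], [0.11, 2.71], [-2.7, 2.7]. Speed limits (rad/s): [2.57, 2.57, 3.14, 3.14, 3.14, 3.14].

## Interface

Orientations are given as a unit quaternion [w, x, y, z].
In Python, from rig import manip, eyes, job gives the robot as it stands.
- The arm moves only by the tool drive_tool, never from a script. Its argument "rows" is a list of rows, each a list of 3 entries, a list of its own where there are three numbers: the turn, a rotation vector about the world's x, y, z in rad, then the shift along the world's x, y, z in cm, then the finger opening in cm, from 0 to 8.54. A call has 1 to 8 rows; each row shifts and turns the commanded pose from where the row before left it; what a row does not reach is not made up. A row lasts 1/8 s, in which the tool goes at most 62.5 mm and 10.7 degrees, less where a joint would pass 70% of its speed; a pose out of reach is approached as far as the arm can. A call is refused whole if a number of a shift passes 6.25 or a number of a turn 0.188, either way. A call with a gripper value outside its range is refused whole. The fingers move at their own pace and stop on an object; "force" is the grip in N (left out, the last holds). Time passes only in rows, so rows that do not move let the fingers close. It gives the time, the measured TCP pose, the force, the opening and the grip force at its end, in the units of the state.
- manip.get_state(): the state, without advancing time (a new reading comes with each control period).
- eyes.get_image(name): name is "scene" or "top"; returns the picture (480x640x3 uint8, red, green, blue); there is no depth.
- eyes.get_calibration(name): a dict with "camera_matrix" (3x3 intrinsics, pixels), "view" (4x4, takes a point from world to camera coordinates). Camera axes: x right, y up, looking along -z (the intrinsics and any distortion apply to the point x, -y, -z); pixel columns grow to the right and rows downward; lengths in m; the calibration is good to about 2 mm. A picture is of the moment at which its call begins. get_calibration takes no time and is no camera call.
- job.sign_off(): hands the job in; it is judged then, once.
The state is a dict: "clock": time; "qpos": joint angles; "qd": joint speeds; "effort": joint torques, N m; "position": TCP position; "ee_rot": TCP orientation; "contact_force": force on the tool from outside, world axes, zero at the start; "moment": the same for the moment, N m; "width": finger opening in m; "gripper_force": force on a finger pad.
Only numpy, scipy, OpenCV 4.12 (cv2) and the standard library are available. Lean on these libraries where they do the work, as an engineer would, in place of code of your own. Each camera call takes 0.05 s, during which the arm holds its last target. There are 200 camera calls.

## Task

Close the narrow sample trough with its flat steel cover, which lies sunk in the groove of the wooden block. First slide the cover out over the open end of the groove until its end overhangs far enough to be pinched by its two long sides, without letting it fall; then lift it away, hook one end of it under the strap of the trough at a tilt and swing the other end down behind the stop tab, so that the cover lies flat and straight on the trough's rim. Leave the tin, the dish and the spatula where they are.

Things in the scene. Friction and masses are not known exactly. Their poses are not given: they have to be found in the camera images.
- cover_center (a point): centre (half-way up) of the loose plain steel cover plate, 120 x 54 x 5 mm, about 0.12 kg; own x along its 120 mm length, y along its 54 mm width, z through its thickness. Both ends and both faces are alike. At the start it lies in the groove of the wooden block with its x along the block's x.
- block: wooden parking block, fixed to the bench, 190 x 86 x 51 mm; origin at the centre of its underside (on the bench), x along its length. Along its top runs a groove, 58 mm wide, floor 45 mm and side rails 51 mm above the bench, open at the +x end, closed at the -x end by a wall whose inner face is at x = -85 mm.
- groove_mouth (a point): point on the groove's floor, mid-width, at the block's open end (x = +95 mm), axes as the block's. At the start the cover's end is 5 to 15 mm inside it and the cover's top 1 mm below the rails, so it cannot be gripped; behind the cover 45 to 55 mm of groove are empty: room for shut fingers to push its rear end. Past the mouth is free air down to the bench.
- trough: narrow open aluminium trough, 144 x 40 mm, rim 48 mm above the bench, on a dark foot plate 164 x 70 x 6 mm, fixed to the bench; origin at the centre of its underside (on the bench), x along its length from the strap end (-x) to the stop-tab end (+x). The seated cover overhangs the trough's long walls by 7 mm on each side.
- strap (a point): middle of the front lower edge of the dark strap that bridges the trough's -x end: x = -50 mm, 65 mm above the bench, axes as the trough's. The pocket under it is 62 mm wide, 17 mm high (floor level with the rim) and 14 mm deep (back wall at x = -64 mm); outside, the strap is 78 mm wide and 69 mm high.
- stop_tab (a point): top middle of the inner face of the stop tab at the trough's +x end: x = +63.5 mm, 57 mm above the bench (9 mm above the rim), axes as the trough's; the tab is 22 mm wide. Level, the cover does not fit between strap and tab: it must go under the strap first, tilted.
- seat (a point): point fixed on the trough where the cover's centre lies when seated (50.5 mm above the bench, above the trough's origin), axes as the trough's; the cover has 3.5 to 4 mm play to each end and at the strap 4 mm to each side
- tin: closed aluminium moisture tin, 67 mm across, 44 mm high, standing loose on the bench; origin at the centre of its underside. Bystander.
- dish: shallow round aluminium dish, 96 mm across, 8 mm high, lying loose on the bench; origin at the centre of its underside. Bystander.
- spatula: spatula with wooden handle, 227 mm long, 14 mm high, lying loose on the bench with its length along its y; origin at its middle, on the underside. Bystander.
Things that resemble listed ones, but are neither listed nor needed, are in the scene too. Of the things that look like the part that bears cover_center, the largest one is meant.

How it is judged:
By the outcome, as a careful person would: the job done as asked, in the order asked, and still so for the second after the job is handed in, with the robot touching nothing.
It also fails if it takes over 53 s, if anything falls off the work surface, if the arm or the gripper's body presses on something with over 40 N, if the wrist force passes 120 N, or if a joint passes its speed limit or range.

## Working session

There is one attempt and no reset: what is moved stays moved. The work goes in short steps, Python scripts to look and compute and a tool call to move; the robot and the scene stay as the last step left them, time stands still between calls to the robot, and variables do not carry over. Pictures are saved under pics/ and viewed, at most 11 in all, crops included, and the job is handed in when it is done.

Besides the shell and the picture viewer there is one more tool, called after "Call:" by a JSON object that holds its "name" and its "arguments", one argument or row to a line. drive_tool: Moves the arm, as the interface text tells. Its arguments: {"type":"object","properties":{"rows":{"type":"array"},"force":{"type":"number"}},"required":["rows"]}

```bash
mkdir -p pics; ls; python3 - <<'E'
from rig import manip, eyes, job
import cv2,numpy as np
for n in("scene","top"):
    im=eyes.get_image(n); cv2.imwrite(f"pics/{n}0.png",im[:,:,::-1]); c=eyes.get_calibration(n)
    print(n,np.round(c["camera_matrix"],1).tolist(),np.round(c["view"],3).tolist(),c.keys())
print(manip.get_state())
E
```

```text
pics
scene [[609.4, 0.0, 318.0], [0.0, 609.4, 240.9], [0.0, 0.0, 1.0]] [[0.666, -0.746, 0.004, -0.375], [0.388, 0.35, 0.853, -0.268], [-0.637, -0.567, 0.523, -1.493], [0.0, 0.0, 0.0, 1.0]] dict_keys(['camera_matrix', 'view'])
top [[444.8, 0.0, 315.9], [0.0, 444.8, 244.3], [0.0, 0.0, 1.0]] [[0.002, -1.0, 0.018, -0.011], [0.998, 0.003, 0.068, -0.563], [-0.068, 0.017, 0.998, -1.238], [0.0, 0.0, 0.0, 1.0]] dict_keys(['camera_matrix', 'view'])
{'clock': 0.1, 'qpos': array([-1.40900695e+00,  2.76553791e-01,  1.50599224e+00, -2.63445608e-06,
        1.36072870e+00, -1.20969123e-01]), 'qd': array([ 0.00194658, -0.00046543, -0.00236102,  0.00169011, -0.00021003,
       -0.0003266 ]), 'effort': array([ 1.51103144e-03, -4.17699373e+01, -2.46405548e+01, -4.28649764e-05,
        5.83082423e-03, -6.77961111e-06]), 'position': array([ 0.16036573, -0.55171281,  0.24151934]), 'ee_rot': array([-8.40839226e-04,  9.90022200e-01,  1.40908961e-01, -1.84523274e-05]), 'contact_force': array([ 0.04970778,  0.30198167, -0.10784118]), 'moment': array([-0.01497321, -0.02530841,  0.03519799]), 'gripper_force': 0.0, 'width': 0.08492468751128421}
```

View pics/scene0.png

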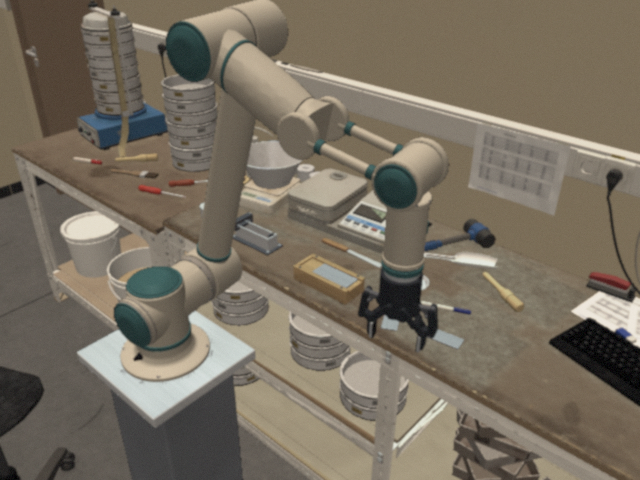

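View pics/top0.png

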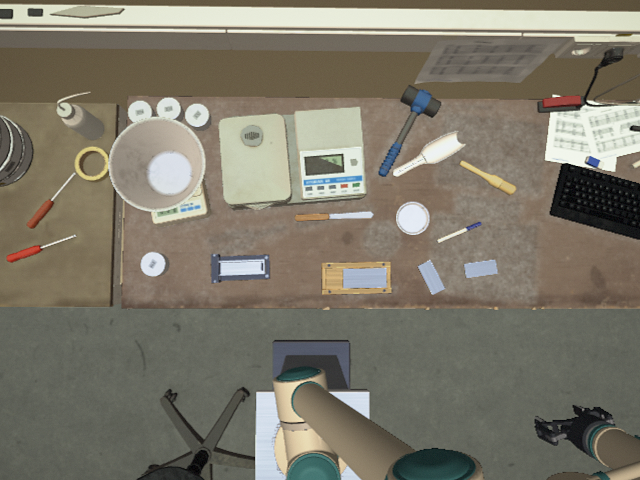

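Candidates for the cover: the plate in the block groove at top (364,278), and loose plates at (431,277) and (481,269). By the description it is the one in the groove, which is also the largest. I'll check it in one close crop.

```bash
python3 - <<'E'
import cv2,numpy as np
t=cv2.imread("pics/top0.png"); s=cv2.imread("pics/scene0.png")
a=cv2.resize(t[245:305,200:300],(800,480)[:2],interpolation=cv2.INTER_CUBIC)[:,:]
a=cv2.resize(t[247:302,205:275],None,fx=5.6,fy=5.6,interpolation=cv2.INTER_CUBIC)
b=cv2.resize(t[252:302,317:397],None,fx=5,fy=5,interpolation=cv2.INTER_CUBIC)
c=cv2.resize(s[205:260,215:295],None,fx=5,fy=5,interpolation=cv2.INTER_CUBIC)
d=cv2.resize(s[250:305,288:368],None,fx=5,fy=5,interpolation=cv2.INTER_CUBIC)
o=np.zeros((600,800,3),np.uint8)
a=a[:308,:392];o[:a.shape[0],:a.shape[1]]=a;o[:250,400:800]=b;o[320:595,:400]=c;o[320:595,400:]=d
cv2.imwrite("pics/crop0.png",o)
E
```

```text
(no output)
```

View pics/crop0.png

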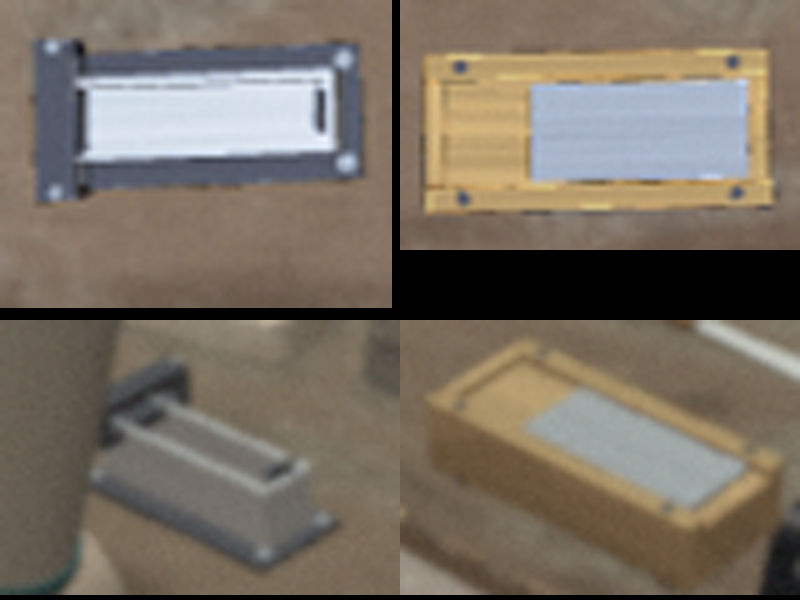

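```bash
cat > h.py <<'E'
from rig import manip, eyes, job
import cv2,numpy as np
def cast(n,uv,z):
    c=eyes.get_calibration(n);K=np.array(c["camera_matrix"]);V=np.array(c["view"])
    p=np.linalg.solve(K,[uv[0],uv[1],1]); d=V[:3,:3].T@[p[0],-p[1],-p[2]]
    o=-V[:3,:3].T@V[:3,3]
    return o+d*(z-o[2])/d[2]
def proj(n,P):
    c=eyes.get_calibration(n);K=np.array(c["camera_matrix"]);V=np.array(c["view"])
    q=V[:3,:3]@P+V[:3,3];q=K@[q[0],-q[1],-q[2]];return q[:2]/q[2]
def rect(im,roi,f,z,n="top",s=8):
    x0,x1,y0,y1=roi
    a=cv2.resize(im[y0:y1,x0:x1],None,fx=s,fy=s,interpolation=cv2.INTER_CUBIC)
    m=f(cv2.cvtColor(a,cv2.COLOR_BGR2HSV).astype(int)).astype(np.uint8)*255
    m=cv2.morphologyEx(m,cv2.MORPH_OPEN,np.ones((9,9)))
    cs,_=cv2.findContours(m,cv2.RETR_EXTERNAL,cv2.CHAIN_APPROX_NONE)
    c=max(cs,key=cv2.contourArea)
    px=(c[:,0,:]+.5)/s-.5+[x0,y0]
    P=np.array([cast(n,u,z)[:2] for u in px])
    r=cv2.minAreaRect((P*1000).astype(np.float32))
    return r,P,px
E
python3 - <<'E'
from h import *
t=cv2.imread("pics/top0.png");hsv=cv2.cvtColor(t,cv2.COLOR_BGR2HSV)
for u,v in[(365,278),(330,278),(355,268),(390,278),(240,267),(240,257),(214,266),(267,266),(263,266),(240,285),(355,300),(240,275)]:print((u,v),hsv[v,u])
cov=lambda h:(h[...,0]>95)&(h[...,1]>25)&(h[...,2]>110)
wood=lambda h:(h[...,2]>120)
white=lambda h:(h[...,2]>140)
dark=lambda h:(h[...,0]>95)&(h[...,0]<150)&(h[...,2]<125)|(h[...,2]>150)
for nm,roi,f,z in[("cover",(335,397,258,298),cov,.050),("block",(312,402,250,305),wood,.051),("white",(219,268,258,278),white,.048),("all",(200,280,245,290),dark,.006),("strap",(200,221,245,290),dark,.069)]:
    r,P,px=rect(t,roi,f,z);print(nm,np.round(r[0],1),np.round(r[1],1),round(r[2],1),"px",px.min(0),px.max(0),"box",np.round(cv2.boxPoints(r)).tolist())
E
```

```text
(365, 278) [110  40 198]
(330, 278) [ 19 105 209]
(355, 268) [ 17  66 178]
(390, 278) [ 18  98 145]
(240, 267) [105  26 233]
(240, 257) [113  50 108]
(214, 266) [118  42 108]
(267, 266) [114  46 105]
(263, 266) [109  35 214]
(240, 285) [ 15  67 133]
(355, 300) [ 15  61 129]
(240, 275) [115  48  91]
cover [ 469.5 -142.7] [ 52.4 118.3] 1.1 px [343.0625 267.8125] [385.6875 287.1875] box [[442.0, -84.0], [444.0, -202.0], [497.0, -201.0], [494.0, -83.0]]Traceback (most recent call last):
  File "<stdin>", line 9, in <module>
  File "h.py", line 19, in rect
    P=np.array([cast(n,u,z)[:2] for u in px])
                ~~~~^^^^^^^
  File "h.py", line 4, in cast
    c=eyes.get_calibration(n);K=np.array(c["camera_matrix"]);V=np.array(c["view"])
ValueError: time passes only in moves, steps and waits
```

```bash
sed -i 's/^import cv2.*/import cv2,numpy as np\nC={n:eyes.get_calibration(n) for n in("scene","top")}/; s/c=eyes.get_calibration(n)/c=C[n]/' h.py
python3 - <<'E'
from h import *
t=cv2.imread("pics/top0.png")
cov=lambda h:(h[...,0]>95)&(h[...,1]>25)&(h[...,2]>110)
wood=lambda h:(h[...,2]>150)|((h[...,0]>95)&(h[...,2]>60))
white=lambda h:(h[...,2]>150)
dark=lambda h:((h[...,0]>95)&(h[...,0]<160)|(h[...,2]>160)|(h[...,2]<70))
for nm,roi,f,z in[("cover",(335,397,258,298),cov,.050),("block",(312,402,252,302),wood,.051),("white",(219,268,256,280),white,.048),("all",(200,280,245,290),dark,.006),("strap",(200,219,245,290),dark,.069)]:
    r,P,px=rect(t,roi,f,z);print(nm,np.round(r[0],1),np.round(r[1],1),round(r[2],1),"px",px.min(0),px.max(0),"box",np.round(cv2.boxPoints(r)).tolist())
    if nm=="all":
        v=np.array([cast("top",u,.006)[:2] for u in px]); sel=v[:,1]<v[:,1].max()-.02
        q=cv2.minAreaRect((v[sel]*1000).astype(np.float32));print("foot only",q)
E
```

```text
cover [ 469.5 -142.7] [ 52.4 118.3] 1.1 px [343.0625 267.8125] [385.6875 287.1875] box [[442.0, -84.0], [444.0, -202.0], [497.0, -201.0], [494.0, -83.0]]
block [ 470.1 -120. ] [ 88.4 191.4] 1.0 px [321.1875 261.0625] [391.1875 294.1875] box [[424.0, -25.0], [428.0, -216.0], [516.0, -215.0], [513.0, -24.0]]
white [498.1 194.3] [ 42.7 125.2] 2.4 px [218.5625 258.4375] [264.5625 275.3125] box [[474.0, 256.0], [479.0, 131.0], [522.0, 133.0], [517.0, 258.0]]
all [498.4 205.4] [ 82.2 165. ] 1.8 px [210.5625 253.4375] [269.0625 282.4375] box [[455.0, 287.0], [460.0, 122.0], [542.0, 124.0], [537.0, 289.0]]
foot only ((495.9980163574219, 195.70858764648438), (146.32725524902344, 80.66324615478516), 89.97368621826172)
strap [495.2 264. ] [78.  21.2] 1.0 px [210.5625 253.4375] [218.4375 282.4375] box [[456.0, 274.0], [456.0, 253.0], [534.0, 254.0], [534.0, 275.0]]
```

Call:
{"name": "drive_tool", "arguments": {
  "rows": [
    [[0, 0, 0.163], [3.1, 4.9, 0], 0],
    [[0, 0, 0.163], [3.1, 4.9, 0], 0],
    [[0, 0, 0.163], [3.1, 4.9, 0], 0],
    [[0, 0, 0.163], [3.1, 4.9, 0], 0],
    [[0, 0, 0.163], [3.1, 4.9, 0], 0],
    [[0, 0, 0.163], [3.1, 4.9, 0], 0],
    [[0, 0, 0.163], [3.1, 4.9, 0], 0],
    [[0, 0, 0.163], [3.1, 4.9, 0], 0]
  ],
  "force": 60
}}

```text
clock: 1.1
position: [0.409, -0.1584, 0.2422]
ee_rot: [0.0, 0.7, 0.715, 0.0]
contact_force: [1.0, -0.5, 0.5]
width: -0.0
gripper_force: 0.0
```

Call:
{"name": "drive_tool", "arguments": {
  "rows": [
    [[0, 0, 0], [3, 4.9, -1.5], 0],
    [[0, 0, 0], [2.9, 4.9, -2], 0],
    [[0, 0, 0], [0, 0, -5], 0],
    [[0, 0, 0], [0, 0, -5], 0],
    [[0, 0, 0], [0, 0, 0], 0],
    [[0, 0, 0], [0, 0, 0], 0]
  ]
}}

```text
clock: 1.85
position: [0.4685, -0.0626, 0.1086]
ee_rot: [0.001, 0.702, 0.713, 0.0]
contact_force: [-0.0, -0.1, 1.0]
width: 0.0002
gripper_force: 0.0
```

```bash
python3 - <<'E'
from h import *
t=eyes.get_image("top")[:,:,::-1];s=eyes.get_image("scene")[:,:,::-1]
P=manip.get_state()["position"];print(P,proj("top",P),proj("scene",P))
cv2.imwrite("pics/t1.png",t);cv2.imwrite("pics/s1.png",s)
u,v=proj("scene",P).astype(int)
o=np.hstack([cv2.resize(t[240:310,305:405],(400,280),interpolation=cv2.INTER_CUBIC),cv2.resize(s[v-30:v+40,u-40:u+60],(400,280),interpolation=cv2.INTER_CUBIC)])
cv2.imwrite("pics/c1.png",o)
E
```

```text
[ 0.46920472 -0.06293672  0.10941722] [336.76450035 277.92427051] [312.6390596  246.28249138]
```

View pics/c1.png

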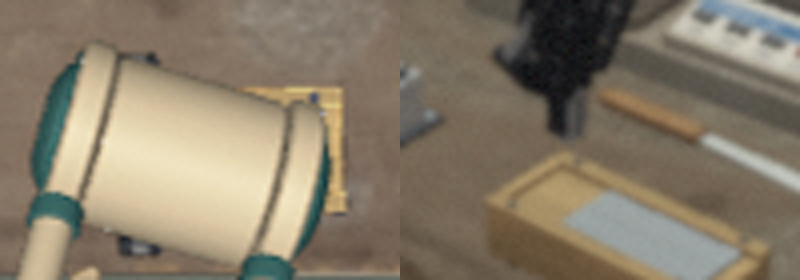

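The crop shows the shut fingers over the empty part of the groove, with the cover ahead of them. I'll go down now.

Call:
{"name": "drive_tool", "arguments": {
  "rows": [
    [[0, 0, 0], [0, 0.2, -2.5], 0],
    [[0, 0, 0], [0, 0, -1.8], 0],
    [[0, 0, 0], [0, 0, 0], 0],
    [[0, 0, 0], [0, 0, 0], 0]
  ]
}}

```text
clock: 2.45
position: [0.4687, -0.0607, 0.0658]
ee_rot: [0.001, 0.702, 0.713, 0.001]
contact_force: [-0.3, 0.3, -0.1]
width: -0.0001
gripper_force: 0.0
```

```bash
python3 - <<'E'
from h import *
s=manip.get_state();print(s["position"],s["contact_force"],s["ee_rot"])
E
```

```text
[ 0.46866405 -0.06069548  0.06580182] [-0.2662717   0.3174815  -0.09724069] [0.001389   0.70155388 0.71261464 0.00078292]
```

Call:
{"name": "drive_tool", "arguments": {
  "rows": [
    [[0, 0, 0], [0, 0, -0.5], 0],
    [[0, 0, 0], [0, 0, -0.3], 0],
    [[0, 0, 0], [0, 0, 0], 0],
    [[0, 0, 0], [0, -0.7, 0], 0],
    [[0, 0, 0], [0, -0.7, 0], 0],
    [[0, 0, 0], [0, -0.7, 0], 0],
    [[0, 0, 0], [0.1, -0.7, 0], 0]
  ]
}}

```text
clock: 3.32
position: [0.4684, -0.0887, 0.0564]
ee_rot: [-0.0, 0.702, 0.713, 0.0]
contact_force: [0.5, 1.5, -0.7]
width: -0.0004
gripper_force: 0.4
```

Call:
{"name": "drive_tool", "arguments": {
  "rows": [
    [[0, 0, 0], [0, -0.7, 0], 0],
    [[0, 0, 0], [0, -0.7, 0], 0],
    [[0, 0, 0], [0, -0.7, 0], 0],
    [[0, 0, 0], [0, -0.7, 0], 0],
    [[0, 0, 0], [0, -0.5, 0], 0],
    [[0, 0, 0], [0, 0, 0], 0]
  ]
}}

```text
clock: 4.08
position: [0.4685, -0.1217, 0.0563]
ee_rot: [0.0, 0.702, 0.713, -0.0]
contact_force: [-0.4, -0.3, 0.4]
width: -0.0001
gripper_force: 0.0
```

```bash
python3 - <<'E'
from h import *
s=eyes.get_image("scene")[:,:,::-1];t=eyes.get_image("top")[:,:,::-1]
print(manip.get_state()["position"])
cv2.imwrite("pics/s2.png",s);cv2.imwrite("pics/t2.png",t)
for y in(-.2157,-.2577):print(y,proj("scene",np.array([.470,y,.05])),proj("top",np.array([.470,y,.05])))
cv2.imwrite("pics/c2.png",np.hstack([cv2.resize(s[245:315,290:390],(400,280),interpolation=cv2.INTER_CUBIC),cv2.resize(t[240:310,335:435],(400,280),interpolation=cv2.INTER_CUBIC)]))
E
```

```text
[ 0.46840766 -0.12130466  0.05628717]
-0.2157 [354.79467744 284.95847568] [390.8643135  277.57463878]
-0.2577 [367.11223832 291.13957399] [406.07921795 277.60552729]
```

View pics/c2.png

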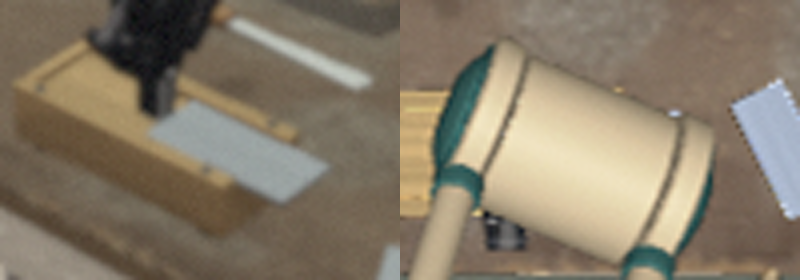

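The crop shows the cover's end sticking out past the mouth, with corners near scene (372,286) and (360,296). That is about 40 mm of overhang, and the cover is level. I'll measure it.

```bash
python3 - <<'E'
from h import *
s=cv2.imread("pics/s2.png");hsv=cv2.cvtColor(s,cv2.COLOR_BGR2HSV)
print(hsv[280,352],hsv[300,350])
f=lambda h:(h[...,0]>80)&(h[...,0]<130)&(h[...,2]>115)
r,P,px=rect(s,(325,376,265,300),f,.05,"scene")
print(r,cv2.boxPoints(r).round().tolist())
s=cv2.imread("pics/scene0.png")
r,P,px=rect(s,(308,360,258,290),f,.05,"scene")
print("start",r,cv2.boxPoints(r).round().tolist())
E
```

```text
[ 90  13 162] [ 17 102  95]
((470.00579833984375, -193.8693084716797), (120.13047790527344, 49.87075424194336), 88.76663970947266) [[444.0, -253.0], [494.0, -254.0], [496.0, -134.0], [446.0, -133.0]]
start ((469.7076721191406, -144.784912109375), (45.85399627685547, 112.56383514404297), 1.3820136785507202) [[445.0, -89.0], [448.0, -202.0], [494.0, -200.0], [491.0, -88.0]]
```

Call:
{"name": "drive_tool", "arguments": {
  "rows": [
    [[0, 0, 0], [0, 0.5, 0], 0],
    [[0, 0, 0], [0, 0.3, 3], 0],
    [[0, 0, 0], [0, 0, 4], 0]
  ]
}}

```text
clock: 4.55
position: [0.4675, -0.1121, 0.1262]
ee_rot: [-0.002, 0.701, 0.713, -0.001]
contact_force: [0.5, 0.1, 0.2]
width: 0.0
gripper_force: 0.0
```

Call:
{"name": "drive_tool", "arguments": {
  "rows": [
    [[0, 0, 0], [0.2, -6.2, 0], 8.5],
    [[0, 0, 0], [0.1, -6.2, 0], 8.5],
    [[0, 0, 0], [0, -0.1, 0], 8.5],
    [[0, 0, 0], [0, 0, 0], 8.5],
    [[0, 0, 0], [0, 0, 0], 8.5],
    [[0, 0, 0], [0, 0, 0], 8.5]
  ]
}}

```text
clock: 5.3
position: [0.4714, -0.2368, 0.1263]
ee_rot: [-0.0, 0.701, 0.713, 0.0]
contact_force: [1.1, -0.1, 0.7]
width: 0.0847
gripper_force: 0.0
```

Call:
{"name": "drive_tool", "arguments": {
  "rows": [
    [[0, 0, 0], [0, 0, -4], 8.5],
    [[0, 0, 0], [0, 0, -3], 8.5],
    [[0, 0, 0], [0, 0, -1.8], 8.5],
    [[0, 0, 0], [0, 0, 0], 8.5],
    [[0, 0, 0], [0, 0, 0], 8.5]
  ],
  "force": 60
}}

```text
clock: 5.92
position: [0.4721, -0.2381, 0.039]
ee_rot: [0.001, 0.701, 0.713, 0.0]
contact_force: [0.4, -0.2, -0.5]
width: 0.0848
gripper_force: 0.0
```

```bash
python3 - <<'E'
from h import *
s=eyes.get_image("scene")[:,:,::-1]
st=manip.get_state();print(st["position"],st["contact_force"])
cv2.imwrite("pics/s3.png",s)
cv2.imwrite("pics/c3.png",cv2.resize(s[235:325,300:420],(800,600),interpolation=cv2.INTER_CUBIC))
E
```

```text
[ 0.47224357 -0.23836731  0.03933351] [ 0.39206384 -0.98831482 -0.07732859]
```

View pics/c3.png

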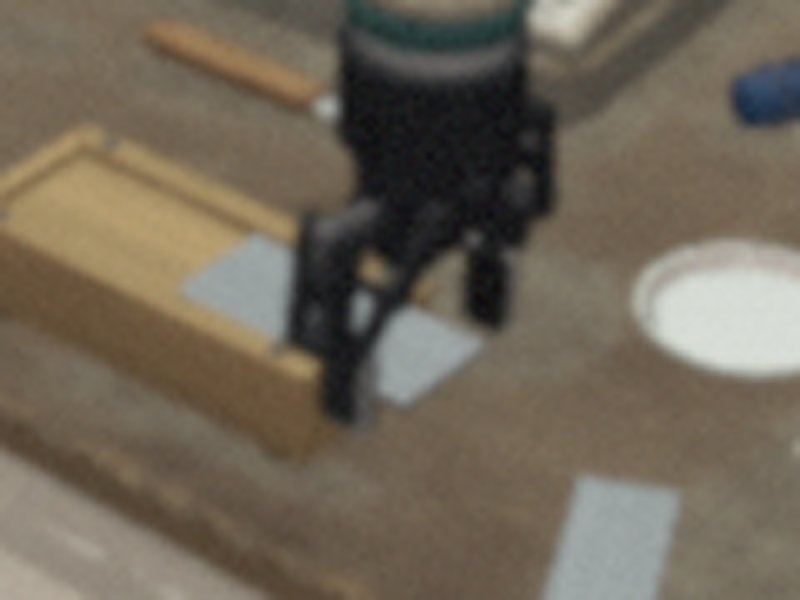

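The crop shows the fingers straddling the overhanging end (end corners near (480,345) and (405,405) in the crop), clear of the block. I'll close.

Call:
{"name": "drive_tool", "arguments": {
  "rows": [
    [[0, 0, 0], [-0.1, 0, -0.2], 5.8],
    [[0, 0, 0], [0, 0, 0], 5.6],
    [[0, 0, 0], [0, 0, 0], 5.2],
    [[0, 0, 0], [0, 0, 0], 5.0],
    [[0, 0, 0], [0, 0, 0], 5.0],
    [[0, 0, 0], [0, 0, 0], 5.0]
  ],
  "force": 60
}}

```text
clock: 6.72
position: [0.4705, -0.2383, 0.0367]
ee_rot: [0.0, 0.701, 0.713, 0.0]
contact_force: [-1.2, 0.7, 4.7]
width: 0.0519
gripper_force: 61.8
```

Call:
{"name": "drive_tool", "arguments": {
  "rows": [
    [[0, 0, 0], [0, 0, 0.5], 5.0],
    [[0, 0, 0], [0, 0, 1], 5.0],
    [[0, 0, 0], [0, 0, 2.5], 5.0],
    [[0, 0, 0], [0, 0, 3], 5.0],
    [[0, 0, 0], [0, 0, 4], 5.0],
    [[0, 0, 0], [0, 0, 0], 5.0]
  ]
}}

```text
clock: 7.48
position: [0.4725, -0.2395, 0.1498]
ee_rot: [0.004, 0.701, 0.713, 0.001]
contact_force: [-0.7, 0.3, -1.0]
width: 0.0527
gripper_force: 62.9
```

```bash
python3 - <<'E'
from h import *
s=eyes.get_image("scene")[:,:,::-1];t=eyes.get_image("top")[:,:,::-1]
st=manip.get_state();print(st["position"],st["contact_force"],st["moment"])
cv2.imwrite("pics/s4.png",s)
cv2.imwrite("pics/c4.png",np.hstack([cv2.resize(s[195:315,280:400],(400,400),interpolation=cv2.INTER_CUBIC),cv2.resize(t[220:320,330:430],(400,400),interpolation=cv2.INTER_CUBIC)]))
E
```

```text
[ 0.47026763 -0.23804273  0.14648026] [ 0.08459715  0.87251872 -1.49976502] [-0.00836509  0.01360028  0.00613062]
```

View pics/c4.png

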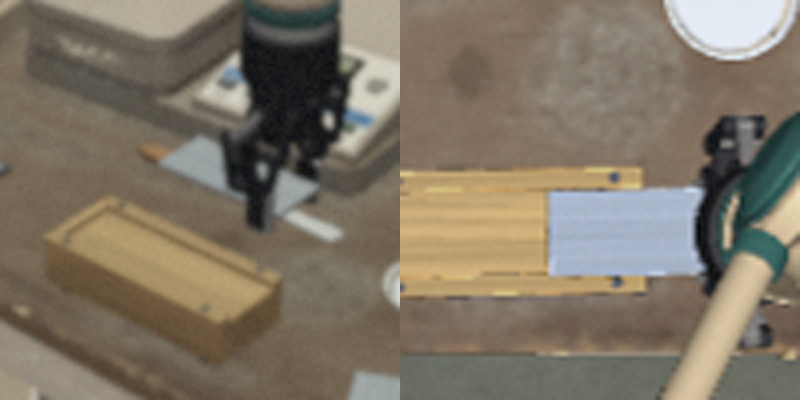

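The pictures show the cover gripped, level and clear of the block, with the block empty. Next I'll carry it to the trough and tilt it 15°.

Call:
{"name": "drive_tool", "arguments": {
  "rows": [
    [[-0.0374, 0, 0.0024], [0.42, 5.36, 0], 5.0],
    [[-0.0374, 0, 0.0024], [0.42, 5.36, 0], 5.0],
    [[-0.0374, 0, 0.0024], [0.42, 5.36, 0], 5.0],
    [[-0.0374, 0, 0.0024], [0.42, 5.36, 0], 5.0],
    [[-0.0374, 0, 0.0024], [0.42, 5.36, 0], 5.0],
    [[-0.0374, 0, 0.0024], [0.42, 5.36, 0], 5.0],
    [[-0.0374, 0, 0.0024], [0.42, 5.36, 0], 5.0],
    [[0, 0, 0], [0, 0, 0], 5.0]
  ]
}}

```text
clock: 8.57
position: [0.4991, 0.1413, 0.1442]
ee_rot: [0.091, 0.687, 0.715, -0.093]
contact_force: [1.2, -1.0, -0.9]
width: 0.0524
gripper_force: 62.9
```

Call:
{"name": "drive_tool", "arguments": {
  "rows": [
    [[0, 0, 0], [0, 0, -2.5], 5.0],
    [[0, 0, 0], [0, 0, -1.5], 5.0],
    [[0, 0, 0], [0, 0, 0], 5.0],
    [[0, 0, 0], [0, 0, 0], 5.0]
  ]
}}

```text
clock: 9.07
position: [0.5001, 0.1364, 0.1066]
ee_rot: [0.092, 0.69, 0.712, -0.093]
contact_force: [0.7, 0.1, -1.0]
width: 0.0524
gripper_force: 62.9
```

```bash
python3 - <<'E'
from h import *
s=eyes.get_image("scene")[:,:,::-1];t=eyes.get_image("top")[:,:,::-1]
st=manip.get_state();print(st["position"],st["ee_rot"],st["width"])
cv2.imwrite("pics/s5.png",s);cv2.imwrite("pics/t5.png",t)
cv2.imwrite("pics/c5.png",np.hstack([cv2.resize(s[180:270,210:310],(400,360),interpolation=cv2.INTER_CUBIC),cv2.resize(t[225:315,195:295],(400,360),interpolation=cv2.INTER_CUBIC)]))
E
```

```text
[0.50045923 0.13671287 0.10702948] [ 0.09194141  0.68976034  0.71220586 -0.09241359] 0.05242305363183901
```

View pics/c5.png

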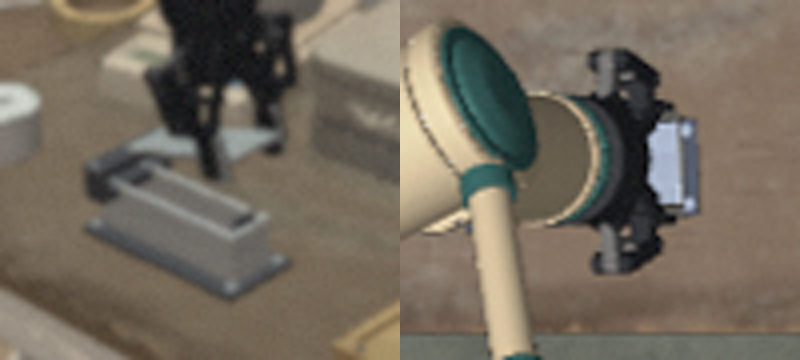

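The left crop shows the tilted cover above the trough, low end toward the strap (around crop (130,140)). The right crop shows the cover's raised end near crop col 683. I'll compare these against the grip model.

```bash
cat >> h.py <<'E'
from scipy.spatial.transform import Rotation as R
def state():
    s=manip.get_state();w,x,y,z=s["ee_rot"];r=R.from_quat([x,y,z,w])
    return s,s["position"],r
def corners(p,r,zz=.0025,off=(-.044,-.0105)):
    # tool x ~ world +y, tool z down ; cover centre at +44 mm tool x, 10.5 mm behind TCP
    M=r.as_matrix();sx=np.sign(M[1,0])
    return [p+M@np.array([sx*(.044+a),b,-.0105-zz]) for a in(.06,-.06) for b in(-.027,.027)]
E
python3 - <<'E'
from h import *
s,p,r=state();print(r.as_matrix().round(3).tolist())
for c in corners(p,r):
    a=proj("scene",c);b=proj("top",c);print(c.round(4),"scene",a.round(1),"crop",((a-[210,180])*4).round(),"top",b.round(1),"crop",((b-[195,225])*4+[400,0]).round())
t=cv2.imread("pics/t5.png");h=cv2.cvtColor(t,cv2.COLOR_BGR2HSV)
for v in(257,262,270,277):print(v,h[v,255:274,2])
E
```

```text
[[-0.032, 0.999, 0.003], [0.966, 0.031, -0.258], [-0.258, -0.005, -0.966]]
[0.4701 0.2396 0.0928] scene [240.2 215.9] crop [121. 143.] top [221.7 277.3] crop [507. 209.]
[0.5241 0.2413 0.0926] scene [252.7 209.6] crop [171. 118.] top [221.4 256.8] crop [506. 127.]
[0.4739 0.1238 0.1239] scene [266.9 219.1] crop [228. 156.] top [264.6 276. ] crop [678. 204.]
[0.5279 0.1255 0.1236] scene [279.4 212.4] crop [278. 130.] top [264.2 255. ] crop [677. 120.]
257 [ 26  23  27  92 181 208 207 209 212 150 180 220 184 126 121 138 132 136
 136]
262 [ 29  13 130 195 211 207 209 209 211 168 113 103 108 108  98 127 136 136
 135]
270 [ 21  46 165 209 208 205 204 205 207 196 131  97 107 115  92 125 138 135
 136]
277 [ 52  45  38  36  26  19  74  95  94  96 106 156 164 127  84 119 136 134
 133]
```

Call:
{"name": "drive_tool", "arguments": {
  "rows": [
    [[0, 0, 0.006], [0, 0, -2], 5.0],
    [[0, 0, 0], [0, 0, -1.4], 5.0],
    [[0, 0, 0], [0, 0, 0], 5.0],
    [[0, 0, 0], [0, 0, 0], 5.0]
  ]
}}

```text
clock: 9.68
position: [0.5003, 0.1371, 0.0727]
ee_rot: [0.092, 0.687, 0.715, -0.092]
contact_force: [0.5, 0.6, -1.0]
width: 0.0523
gripper_force: 62.9
```

```bash
python3 - <<'E'
from h import *
im=eyes.get_image("scene")[:,:,::-1]
s,p,r=state();print(p.round(4),s["contact_force"].round(1),r.as_matrix().round(3)[:,1],[c.round(4).tolist() for c in corners(p,r,-.0025)])
cv2.imwrite("pics/c6.png",cv2.resize(im[190:265,215:295],(800,600)[:1]+(600,) if 0 else (640,600),interpolation=cv2.INTER_CUBIC))
E
```

```text
[0.5004 0.1371 0.0729] [ 0.2  0.1 -0.4] [ 0.999  0.038 -0.005] [[0.4694, 0.2386, 0.0539], [0.5234, 0.2406, 0.0536], [0.474, 0.1227, 0.0849], [0.528, 0.1248, 0.0846]]
```

View pics/c6.png

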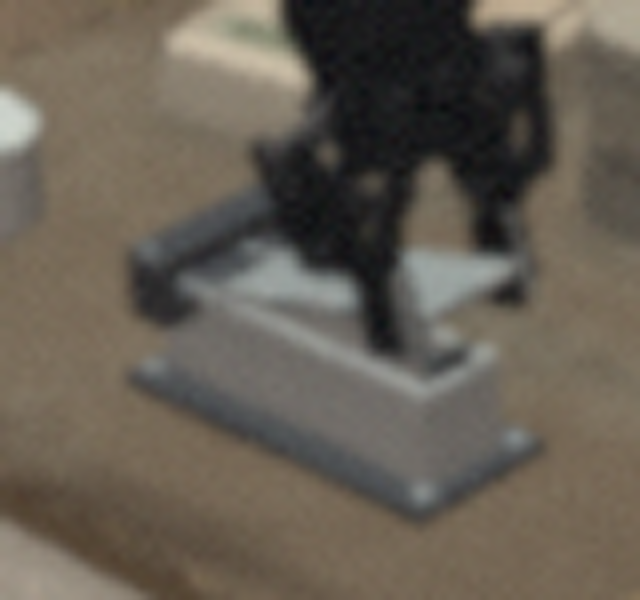

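The crop shows the cover's low end just short of the strap, about level with the pocket, and the raised end above the tab. I'll slide it in.

Call:
{"name": "drive_tool", "arguments": {
  "rows": [
    [[0, 0, 0], [0, 0.7, 0], 5.0],
    [[0, 0, 0], [-0.05, 0.7, 0], 5.0],
    [[0, 0, 0], [-0.05, 0.6, 0], 5.0],
    [[0, 0, 0], [0, 0.4, 0], 5.0],
    [[0, 0, 0], [0, 0, 0], 5.0]
  ]
}}

```text
clock: 10.35
position: [0.4988, 0.1614, 0.0723]
ee_rot: [0.092, 0.687, 0.715, -0.093]
contact_force: [-0.5, 0.9, -0.6]
width: 0.0523
gripper_force: 62.9
```

Call:
{"name": "drive_tool", "arguments": {
  "rows": [
    [[0.0374, 0, 0], [0, 0, -0.4], 5.0],
    [[0.0374, 0, 0], [0, 0, -0.4], 5.0],
    [[0.0374, 0, 0], [0, 0, -0.4], 5.0],
    [[0.0374, 0, 0], [0, 0, -0.4], 5.0],
    [[0.0374, 0, 0], [0, 0, -0.4], 5.0],
    [[0.0374, 0, 0], [0, 0, -0.4], 5.0],
    [[0.0374, 0, 0], [0, -0.1, -0.4], 5.0],
    [[0, 0, 0], [0, 0, 0], 5.0]
  ]
}}

```text
clock: 11.35
position: [0.4985, 0.1591, 0.0441]
ee_rot: [0.001, 0.694, 0.72, 0.001]
contact_force: [-0.2, -0.0, -1.4]
width: 0.0524
gripper_force: 62.9
```

```bash
python3 - <<'E'
from h import *
im=eyes.get_image("scene")[:,:,::-1]
s,p,r=state();print(p.round(4),s["contact_force"].round(1),s["moment"].round(2),r.as_matrix().round(3).tolist(),[c.round(4).tolist() for c in corners(p,r,-.0025)])
cv2.imwrite("pics/c7.png",cv2.resize(im[190:265,215:295],(640,600),interpolation=cv2.INTER_CUBIC))
E
```

```text
[0.4988 0.1595 0.0443] [-0.4  0.4 -1.3] [-0.04 -0.04 -0.  ] [[-0.037, 0.999, 0.003], [0.999, 0.037, -0.001], [-0.001, 0.003, -1.0]] [[0.4679, 0.2624, 0.0521], [0.5218, 0.2644, 0.0523], [0.4724, 0.1425, 0.0522], [0.5263, 0.1445, 0.0524]]
```

View pics/c7.png

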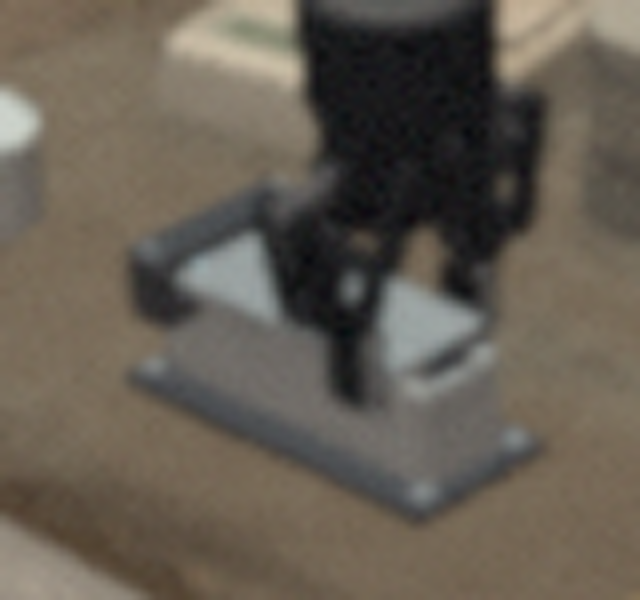

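The crop shows the cover level, its far end under the strap and its near end just inside the dark tab (around crop (460,355)), about 4 mm above the rim. I'll lower it.

Call:
{"name": "drive_tool", "arguments": {
  "rows": [
    [[0, 0, 0], [0, 0.1, -0.15], 5.0],
    [[0, 0, 0], [0, 0, -0.15], 5.0],
    [[0, 0, 0], [0, 0, -0.1], 5.0],
    [[0, 0, 0], [0, 0, 0], 5.0],
    [[0, 0, 0], [0, 0, 0], 5.0]
  ]
}}

```text
clock: 12.02
position: [0.4989, 0.1611, 0.0403]
ee_rot: [0.001, 0.693, 0.721, 0.001]
contact_force: [0.0, 0.8, -0.9]
width: 0.0518
gripper_force: 62.9
```

No contact with the rim yet, so I'll keep lowering in small steps.

Call:
{"name": "drive_tool", "arguments": {
  "rows": [
    [[0, 0, 0], [0, 0, -0.05], 5.0],
    [[0, 0, 0], [0, 0, -0.05], 5.0],
    [[0, 0, 0], [0, 0, 0], 5.0]
  ]
}}

```text
clock: 12.4
position: [0.4989, 0.1611, 0.0402]
ee_rot: [0.001, 0.693, 0.721, 0.002]
contact_force: [-1.6, -0.6, 7.8]
width: 0.0525
gripper_force: 63.5
```

It is now resting on the rim (about 8 N upward). I'll release.

Call:
{"name": "drive_tool", "arguments": {
  "rows": [
    [[0, 0, 0], [0, 0, 0], 5.6],
    [[0, 0, 0], [0, 0, 0], 6.2],
    [[0, 0, 0], [0, 0, 0], 7.0],
    [[0, 0, 0], [0, 0, 0], 8.0],
    [[0, 0, 0], [0, 0, 0], 8.0]
  ]
}}

```text
clock: 13.02
position: [0.4989, 0.161, 0.0393]
ee_rot: [0.001, 0.693, 0.721, 0.001]
contact_force: [0.0, -0.2, -0.0]
width: 0.0795
gripper_force: 0.0
```

Call:
{"name": "drive_tool", "arguments": {
  "rows": [
    [[0, 0, 0], [0, 0, 1.5], 8.0],
    [[0, 0, 0], [0, 0, 4], 8.0],
    [[0, 0, 0], [0, 0, 5], 8.0],
    [[0, 0, 0], [0, -5, 5], 8.0],
    [[0, 0, 0], [0, -6, 2], 8.0],
    [[0, 0, 0], [0, -6, 0], 8.0],
    [[0, 0, 0], [0, -6, 0], 8.0],
    [[0, 0, 0], [0, -6, 0], 8.0]
  ]
}}

```text
clock: 14.02
position: [0.4988, -0.1243, 0.2098]
ee_rot: [0.002, 0.693, 0.721, 0.002]
contact_force: [1.5, 0.1, 1.1]
width: 0.0801
gripper_force: 0.0
```

```bash
python3 - <<'E'
from h import *
t=eyes.get_image("top")[:,:,::-1];im=eyes.get_image("scene")[:,:,::-1]
s,p,r=state();print(p.round(4),s["contact_force"].round(1))
cov=lambda h:(h[...,0]>95)&(h[...,2]>150)
q,P,px=rect(t,(205,275,250,288),cov,.053);print(q,cv2.boxPoints(q).round().tolist())
cv2.imwrite("pics/t8.png",t)
cv2.imwrite("pics/c8.png",np.hstack([cv2.resize(im[190:265,215:295],(400,375),interpolation=cv2.INTER_CUBIC),cv2.resize(t[230:305,200:280],(400,375),interpolation=cv2.INTER_CUBIC)]))
E
```

```text
[ 0.4992 -0.1284  0.2095] [0.3 0.5 1.3]
((498.1025695800781, 194.6059112548828), (55.64540481567383, 126.8454360961914), 3.0198185443878174) [[467.0, 256.0], [474.0, 130.0], [529.0, 133.0], [523.0, 259.0]]
```

View pics/c8.png

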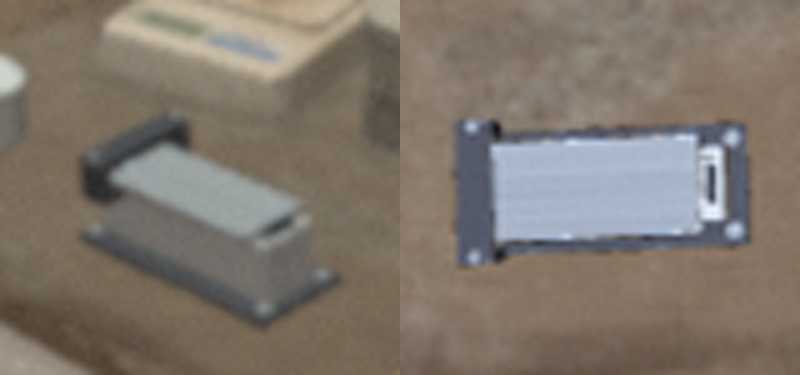

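The pictures show the cover flat and straight on the rim, its far end under the strap and its near end (crop col ~698) behind the dark tab (col ~712). The gripper is clear.

```bash
python3 -c "
from rig import job
print(job.sign_off())"
```

```text
the job is handed in; nothing more can be done
None
```

The cover lies flat and straight on the trough's rim, one end under the strap and the other behind the stop tab. The arm is clear, and I handed the job in at about 14 s of the 53 s limit.

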